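Load the index dial with bearing balls and hold the index plunger back

TASK

Two of the six brass seats on the metal dial are empty: put a spare steel ball from the wooden holder into each of them, leaving the balls already on the dial and the third spare where they are. Then take the black knob of the index plunger, pull it straight up until it is fully back against its stop, with the pin clear of its hole in the dial, and finish while still holding it there. Do not disturb the ring gauge, the brush and the micrometer lying about.

Things in the scene. Friction and masses are not known exactly. Their poses are not given: they have to be found in the camera images.
- fixture: Index fixture, fixed to the table: dark base 270 mm across, 12 mm high; on it a bare metal dial 244 mm across, top 32 mm above the table, that does not turn, with six brass seats. Origin: centre of the base's underside. At the rim along its own -y a red bracket (36 mm wide, 94 to 148 mm out from the axis, top 64 mm high, a 6 mm collar on it) carries the plunger, 112 mm out.
- plunger (a joint): Travel of the sprung index plunger, m, straight up: 0 = pin home, 10 mm deep in its hole in the dial; 0.018 = fully back against its upper stop. The spring always pushes it home: about 5 N at 0, rising evenly to about 12 N at 0.018, plus under 1 N of weight; let go, it snaps back.
- plunger_knob: The plunger's black knob, red disc on top: upright cylinder, 28 mm diameter, 32 mm tall, moving with the plunger. Origin: centre of its underside, 72 mm above the table when home, 8 mm above the bracket. The nearest seats are 62 mm away (along the fixture's axes +-35 mm in x, 51 mm towards +y): the fingers have most room along the fixture's x axis.
- pin_hole (a point): Centre of the mouth of the 12 mm seat hole under the plunger, in the dial's top face, 32 mm above the table.
- pin_tip (a point): Lower end of the 10 mm steel plunger pin; 10 mm below pin_hole when home, 8 mm above it when fully back.
- holder: Pale wooden holder of spare balls, fixed: 200 x 60 x 14 mm, long along its own x, origin at the centre of its underside. Three brass seats like those on the dial stand on it, at -66, 0 and +66 mm along x, rims 32 mm above the table.
- seat0: One of six brass ball seats on the dial, empty or not: upright open ring, 30 mm outside, 24 mm inside diameter, 18 mm high. Origin: centre of its underside, on the dial. The seats stand evenly on a 70 mm radius circle about the dial axis, the nearest 30 degrees either side of the plunger; which seat is where changes. A ball in it rests on the rim, its centre 31 mm above the seat's origin (63 mm above the table).
- seat1: Another of the six brass seats on the dial, exactly like seat0; it may be empty or hold a ball.
- seat2: Another of the six brass seats on the dial, exactly like seat0; it may be empty or hold a ball.
- seat3: Another of the six brass seats on the dial, exactly like seat0; it may be empty or hold a ball.
- seat4: Another of the six brass seats on the dial, exactly like seat0; it may be empty or hold a ball.
- seat5: Another of the six brass seats on the dial, exactly like seat0; it may be empty or hold a ball.
- ball0: Polished dark steel ball, 36 mm diameter, 190 g, already resting in a seat on the dial. Origin: its centre.
- ball1: Polished dark steel ball, 36 mm diameter, 190 g, already resting in a seat on the dial. Origin: its centre.
- ball2: Polished dark steel ball, 36 mm diameter, 190 g, already resting in a seat on the dial. Origin: its centre.
- ball3: Polished dark steel ball, 36 mm diameter, 190 g, already resting in a seat on the dial. Origin: its centre.
- spare_a: Spare polished dark steel ball, 36 mm diameter, 190 g, resting at the start in a seat of the holder, its centre 45 mm above the table. Origin: its centre.
- spare_b: Spare polished dark steel ball, 36 mm diameter, 190 g, resting at the start in a seat of the holder, its centre 45 mm above the table. Origin: its centre.
- spare_c: Spare polished dark steel ball, 36 mm diameter, 190 g, resting at the start in a seat of the holder, its centre 45 mm above the table. Origin: its centre.
- ring_gauge: Bystander: loose steel ring gauge, 72 mm across, 20 mm high. Origin: centre of underside.
- brush: Bystander: loose blue-handled brush, 200 mm long along x, lying on the table. Origin: centre of underside.
- micrometer: Bystander: loose grey outside micrometer, about 60 x 190 mm, lying flat. Origin: in the back of its frame, underside.
Mind the look-alikes: they are no part of the job. What is shaped like the spare_b but blue or green is not meant.

How it is judged (in metres and radians):
On the way, in this order (a step that is already met when the one before it is completed fails the run):
1. a spare ball rests, let go, in each of the two seats that were empty (((horizontal distance between spare_a and seat4 below 0.004 m and z of spare_a in the frame of seat4 between 0.028 and 0.035 m) or (horizontal distance between spare_b and seat4 below 0.004 m and z of spare_b in the frame of seat4 between 0.028 and 0.035 m) or (horizontal distance between spare_c and seat4 below 0.004 m and z of spare_c in the frame of seat4 between 0.028 and 0.035 m)) and ((horizontal distance between spare_a and seat5 below 0.004 m and z of spare_a in the frame of seat5 between 0.028 and 0.035 m) or (horizontal distance between spare_b and seat5 below 0.004 m and z of spare_b in the frame of seat5 between 0.028 and 0.035 m) or (horizontal distance between spare_c and seat5 below 0.004 m and z of spare_c in the frame of seat5 between 0.028 and 0.035 m)) and contact force between the fingers and spare_a below 0.1 N and contact force between the fingers and spare_b below 0.1 N and contact force between the fingers and spare_c below 0.1 N), for 0.2 s.
2. the fingers pull the plunger fully back (value of joint plunger above 0.015 m and contact force between the fingers and plunger_knob above 1 N), for 0.3 s.
At the end, for the whole second after the job is handed in: The fingers hold the knob with the plunger still and 15 mm or more up of its 18 mm; every dial seat holds a resting ball (within 4 mm of its axis, centre 28 to 35 mm above its foot), the first four as before; one spare within 8 mm of its start; loose bystanders within 30 mm (all of step 1 and all of step 2 and distance of any of spare_a, spare_b, spare_c from where it was at the start of the episode below 0.008 m and horizontal distance between ball0 and seat0 below 0.004 m and z of ball0 in the frame of seat0 between 0.028 and 0.035 m and horizontal distance between ball1 and seat1 below 0.004 m and z of ball1 in the frame of seat1 between 0.028 and 0.035 m and horizontal distance between ball2 and seat2 below 0.004 m and z of ball2 in the frame of seat2 between 0.028 and 0.035 m and horizontal distance between ball3 and seat3 below 0.004 m and z of ball3 in the frame of seat3 between 0.028 and 0.035 m and velocity of joint plunger between -0.01 and 0.01 m/s and linear speed of each of spare_a, spare_b, spare_c below 0.02 m/s and distance of each of ring_gauge, brush, micrometer from where it was at the start of the episode below 0.03 m); the arm keeps its last pose, push and grip.
It fails at once if a ball that was already on the dial is taken or knocked out of its seat (distance of any of ball0, ball1, ball2, ball3 from where it was at the start of the episode above 0.012 m).
It fails at once if a bystander (ring gauge, brush, micrometer) is moved by more than 30 mm (distance of any of ring_gauge, brush, micrometer from where it was at the start of the episode above 0.03 m).
It also fails if it takes over 59 s, if anything falls off the work surface, if the arm or the gripper's body presses on something with over 40 N, if the wrist force passes 120 N, or if a joint passes its speed limit or range.

ROBOT

A 6-joint arm with a two-finger parallel gripper is mounted at the origin on the work surface. World frame = base frame: x ahead of the robot, y to its left, z up, the work surface at z = 0. Lengths are in mm, angles in rad, forces in N, time in s.
With the tool pointing down it reaches from about 400 to 925 mm from the base axis. Payload 12.5 kg.
Tool frame: the origin (TCP) lies on the centre line of the jaws, within the pads' length; the fingertips stand 17 mm ahead of it and the grasp point (between the pads) lies 2 mm behind it; z points along the fingers, y is the line along which they close (so a half turn about z gives the same grasp; the last joint's range is limited). The gripper opens to 95 mm and grips with 3 to 60 N. Pads are 20 mm wide; open, the fingers measure 119 mm over their backs; the gripper's body (75 mm by 180 mm) begins 59 mm behind the grasp point.
Start: joints at [1.102, 0.491, 1.559, -0, 1.092, -0.106], TCP at [221.793, 584.342, 205.361] pointing down, gripper open.
Joint ranges: [-3.1, 3.1], [-0.84, 2.19], [0.05, 2.79], [-1.13, 4.28], [0.06, 2.93], [-2.69, 2.69]. Speed limits (rad/s): [2.22, 2.22, 2.79, 3.14, 3.14, 3.14].

INTERFACE

Orientations are given as [roll, pitch, yaw] about the fixed x, y, z axes, in that order (R = Rz(yaw) Ry(pitch) Rx(roll)).
In Python, from cell import env gives the robot as it stands.
- The arm moves only by the tool drive_tool, never from a script. Its argument "deltas" is text: rows parted by semicolons, each of 4 numbers parted by spaces: the shift along the world's x, y, z normalised to -1 to 1, where 1 is 100 mm, then the turn about the world's z normalised to -1 to 1, where 1 is 180 degrees. A call has 1 to 10 rows; each row shifts and turns the commanded pose from where the row before left it; what a row does not reach is not made up. A row lasts 1/12 s, in which the tool goes at most 41.7 mm and 7.16 degrees, less where a joint would pass 70% of its speed; a pose out of reach is approached as far as the arm can. A call with a number of a shift or a turn outside -1 to 1 is refused whole. A call with a gripper value outside its range is refused whole. "gripper" is the closure, from 0 (fully open) to 1 (shut), set as the call begins (left out, the last holds). The fingers move at their own pace and stop on an object; the grip force is fixed at half the most. Time passes only in rows, so rows that do not move let the fingers close. It gives the time, the measured TCP pose, the force, the opening and the grip force at its end, in the units of the state.
- env.state(): the state, without advancing time (a new reading comes with each control period).
- env.read_camera(name): name is "side" or "top"; returns (picture, depth): 420x560x3 uint8, red, green, blue; 420x560 float32, mm along the optical axis (not along the pixel's ray), 0 where there is no reading.
- env.camera_params(name): a dict with "mtx" (3x3 intrinsics, pixels), "camera_from_world" (4x4, takes a point from world to camera coordinates). Camera axes: x right, y down, z forward; pixel columns grow to the right and rows downward; lengths in mm; the calibration is good to about 2 mm. A picture is of the moment at which its call begins. camera_params takes no time and is no camera call.
- env.job_done(): hands the job in; it is judged then, once.
The state is a dict: "t": time; "joints": joint angles; "qvel": joint speeds; "tau": joint torques, N m; "eef_pos": TCP position; "tcp_rot": TCP orientation; "ft_force": force on the tool from outside, world axes, zero at the start; "moment": the same for the moment, N m; "opening": opening from 0.0 (shut) to 1.0 (fully open); "grip_force": force on a finger pad.
Only numpy, scipy, OpenCV 4.12 (cv2) and the standard library are available. Lean on these libraries where they do the work, as an engineer would, in place of code of your own. Each camera call takes 0.05 s, during which the arm holds its last target. There are 200 camera calls.

## Working session

There is one attempt and no reset: what is moved stays moved. The work goes in short steps, Python scripts to look and compute and a tool call to move; the robot and the scene stay as the last step left them, time stands still between calls to the robot, and variables do not carry over. Pictures are saved under pics/ and viewed, at most 10 in all, crops included, and the job is handed in when it is done.

Besides the shell and the picture viewer there is one more tool, called after "Call:" by a JSON object that holds its "api" and its "payload". drive_tool: Moves the arm, as the interface text tells. Its arguments: {"type":"object","properties":{"deltas":{"type":"string"},"gripper":{"type":"number"}},"required":["deltas"]}

```bash
mkdir -p pics; cat > h.py <<'E'
import numpy as np, cv2
from cell import env
def shot(n,f):
    im,d=env.read_camera(n); np.savez('pics/'+f+'.npz',im=im,d=d); cv2.imwrite('pics/'+f+'.png',im[:,:,::-1]); return im,d
def P(n):
    p=env.camera_params(n); return np.array(p['mtx']),np.array(p['camera_from_world'])
def onz(n,u,v,z):
    K,T=P(n); R=T[:3,:3];c=-R.T@T[:3,3]; r=R.T@np.linalg.solve(K,[u,v,1.]); return c+r*(z-c[2])/r[2]
def proj(n,p):
    K,T=P(n); q=K@(T[:3,:3]@np.array(p,float)+T[:3,3]); return q[:2]/q[2]
def world(n,d,u,v):
    K,T=P(n); q=np.linalg.solve(K,[u,v,1.])*d[v,u]; return T[:3,:3].T@(q-T[:3,3])
def tri(a,ua,b,ub):
    A=[]
    for n,(u,v) in((a,ua),(b,ub)):
        K,T=P(n); M=K@T[:3]; A+= [u*M[2]-M[0],v*M[2]-M[1]]
    x=np.linalg.svd(np.array(A))[2][-1]; return x[:3]/x[3]
E
python3 - <<'E'
from h import *
for n in('top','side'):
    im,d=shot(n,n+'0'); K,T=P(n); print(n,K.round(1).tolist(),(-T[:3,:3].T@T[:3,3]).round(),T[:3,:3].round(2).tolist())
print(env.state())
E
```

```text
top [[537.1, 0.0, 284.7], [0.0, 537.1, 214.3], [0.0, 0.0, 1.0]] [ 252.   -4. 1561.] [[-0.01, -1.0, 0.02], [-0.98, 0.0, -0.18], [0.18, -0.02, -0.98]]
side [[416.0, 0.0, 284.4], [0.0, 416.0, 209.5], [0.0, 0.0, 1.0]] [326. 697. 913.] [[-0.97, -0.24, -0.01], [-0.18, 0.73, -0.66], [0.16, -0.64, -0.75]]
{'t': 0.1, 'joints': array([ 1.10241394e+00,  4.91515636e-01,  1.55939679e+00, -1.83473199e-05,
        1.09170838e+00, -1.05624026e-01]), 'qvel': array([-0.00216358, -0.00072205, -0.00243842,  0.00117384,  0.00029214,
       -0.00044428]), 'tau': array([ 3.72482085e-03, -6.13624334e+01, -2.58607274e+01,  6.94238045e-02,
        4.69998317e-02, -1.69074320e-05]), 'eef_pos': array([221.67630333, 584.11990913, 204.80717721]), 'tcp_rot': array([-3.14056851e+00, -9.22137556e-05,  2.77884271e+00]), 'ft_force': array([ 0.4217266 , -0.61864312,  0.23345662]), 'moment': array([-0.03712995,  0.05351947,  0.0341164 ]), 'grip_force': 0.0, 'opening': 1.0001371679855804}
```

View pics/top0.png

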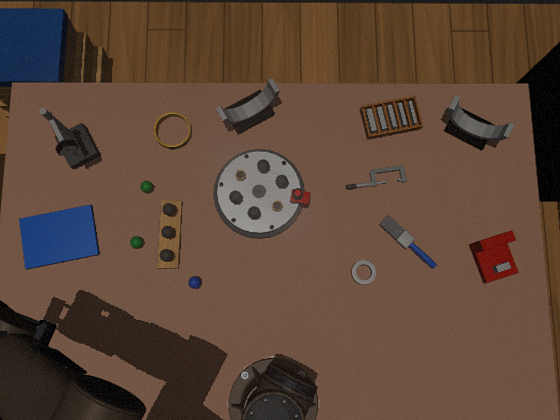

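View pics/side0.png

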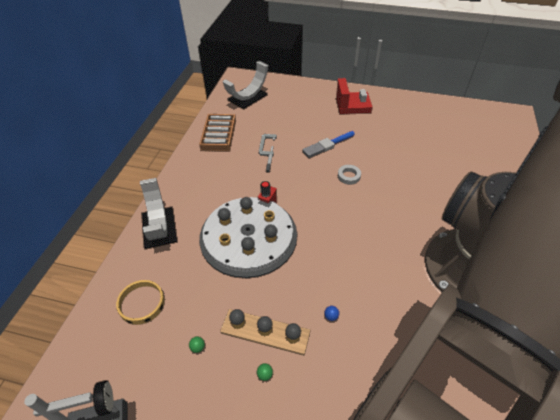

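The top view shows the dial at (259,193), with empty seats at about (241,175) and (277,206), the plunger at (299,196), and dark spares on the holder at (169,210), (168,232) and (167,255). The green balls at (147,187) and (137,242) and the blue one at (195,282) are the look-alikes. The side view shows the same: empty seats at (225,239) and (270,215), spares at (237,317), (265,325) and (293,331). I'll confirm in one enlarged crop.

```bash
python3 - <<'E'
from h import *
a=cv2.imread('pics/top0.png')[140:280,140:320]; b=cv2.imread('pics/side0.png')[175:355,190:320]
a=cv2.resize(a,None,fx=2.5,fy=2.5,interpolation=cv2.INTER_CUBIC); b=cv2.resize(b,None,fx=2.5,fy=2.5,interpolation=cv2.INTER_CUBIC)
c=np.zeros((450,780,3),np.uint8); c[:350,:450]=a; c[:450,455:780]=b
c=np.clip(c*1.6,0,255).astype(np.uint8); cv2.imwrite('pics/crop.png',c)
E
```

```text
(no output)
```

View pics/crop.png

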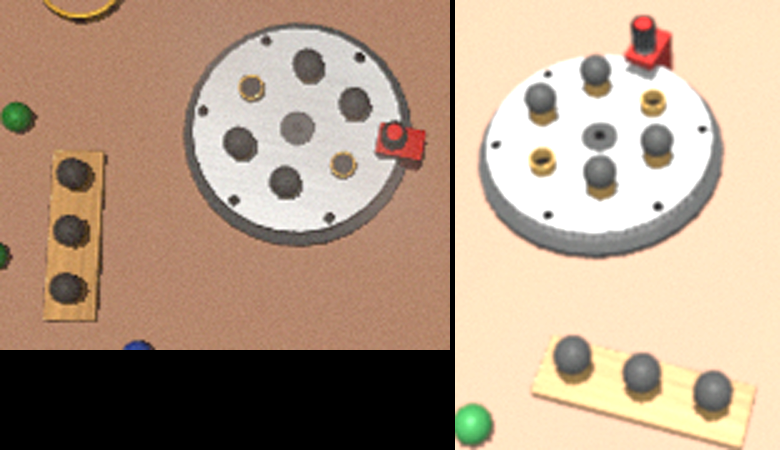

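Candidates: three dark spares on the holder (top crop (74,174), (71,230), (67,289)). The blue and green balls don't stand on the holder and aren't dark steel, so they're ruled out. The empty brass rings are at top crop (251,87) and (343,164), matching side crop (542,160) and (653,100). Next I'll triangulate them and fit the fixture.

```bash
cat > m.py <<'E'
from h import *
from scipy.optimize import least_squares
D={n:np.load(f'pics/{n}0.npz')['d'] for n in('top','side')}
t=lambda x,y:(140+x/2.5-.3,140+y/2.5-.3); s=lambda x,y:(190+(x-455)/2.5-.3,175+y/2.5-.3)
L={'spA':((74,174),(573,355)),'spB':((71,230),(641,374)),'spC':((67,289),(713,392)),
'e_near':((343,164),(653,100)),'e_far':((251,87),(542,160)),'b1':((355,104),(595,70)),'b2':((309,66),(541,98)),'b3':((240,144),(600,172)),'b4':((286,182),(657,140)),'knobtop':((395,131),(643,20)),'ctr':((297,128),(600,136))}
for k,(a,b) in L.items():
    p=tri('top',t(*a),'side',s(*b)); o=''
    if k[0] in'sb':
        pts=[]
        c0=p
        for n in D:
            u0,v0=proj(n,p).round().astype(int)
            for u in range(u0-5,u0+6):
                for v in range(v0-5,v0+6):
                    w=world(n,D[n],u,v)
                    if D[n][v,u]>0 and np.linalg.norm(w-p)<24: pts.append(w)
        pts=np.array(pts); r=least_squares(lambda c:np.linalg.norm(pts-c,axis=1)-18,p,loss='soft_l1',f_scale=1.5); o=(r.x.round(1),len(pts),np.abs(r.fun).mean().round(2))
    print(k,p.round(1),*o)
E
python3 m.py
```

```text
spA [541.9 295.8  42.9] [542.9 297.4  44.3] 231 1.5
spB [477.4 297.6  40.3] [476.5 299.5  43.2] 211 1.47
spC [410.1 299.6  42.1] [411.  300.7  43.5] 223 1.49
e_near [551.7 -12.5  47.3]
e_far [643.2  93.9  46. ]
b1 [619.7 -26.3  63.1] [621.1 -25.7  61.4] 226 1.51
b2 [664.5  26.4  63. ] [666.6  27.   62.2] 218 1.69
b3 [573.4 105.   61.1] [574.9 106.6  61.8] 224 1.57
b4 [528.4  52.3  62.9] [529.4  52.8  62.7] 227 1.52
knobtop [576.5 -69.8 109.6]
ctr [596.8  40.8  35.4]
```

Opposite balls give a dial centre of (598,40.2) and an empty-seat direction of 49.3°. That puts the empty seats at (552.4,-12.9) and (643.6,93.3), and the knob at (577.2,-69.8). I'll move above spare A at (542.9,297.4).

Call:
{"api": "drive_tool", "payload": {"deltas": "0.3 -0.27 0 0.0108;0.3 -0.27 0 0.0108;0.3 -0.27 0 0.0108;0.3 -0.27 0 0.0108;0.3 -0.27 0 0.0108;0.3 -0.27 0 0.0108;0.3 -0.27 0 0.0108;0.3 -0.27 0 0.0108;0.3 -0.27 0 0.0108;0.3 -0.27 0 0.0108", "gripper": 0}}

```text
t: 0.93
eef_pos: [522.9, 312.7, 205.2]
tcp_rot: [-3.142, -0.0, 3.12]
ft_force: [-0.2, 1.5, 0.6]
opening: 1.001
grip_force: 0.0
```

Call:
{"api": "drive_tool", "payload": {"deltas": "0.21 -0.17 0 0;0 0 -0.3 0;0 0 -0.3 0;0 0 -0.3 0;0 0 -0.3 0;0 0 -0.2 0;0 0 -0.1 0;0 0 -0.1 0;0 0 -0.02 0;0 0 0 0"}}

```text
t: 1.77
eef_pos: [543.0, 297.4, 43.5]
tcp_rot: [3.141, 0.0, 3.118]
ft_force: [-0.5, -0.7, -0.6]
opening: 0.998
grip_force: 0.0
```

Call:
{"api": "drive_tool", "payload": {"deltas": "0 0 0 0;0 0 0 0;0 0 0 0;0 0 0 0;0 0 0 0;0 0 0 0", "gripper": 1}}

```text
t: 2.27
eef_pos: [542.9, 297.4, 43.6]
tcp_rot: [3.141, 0.0, 3.118]
ft_force: [-0.5, -0.1, 0.4]
opening: 0.639
grip_force: 0.0
```

Call:
{"api": "drive_tool", "payload": {"deltas": "0 0 0 0;0 0 0 0;0 0 0 0;0 0 0 0;0 0 0 0;0 0 0 0"}}

```text
t: 2.77
eef_pos: [542.8, 297.5, 43.3]
tcp_rot: [3.141, 0.0, 3.118]
ft_force: [-0.3, 1.5, -0.1]
opening: 0.306
grip_force: 26.7
```

Call:
{"api": "drive_tool", "payload": {"deltas": "0 0 0 0;0 0 0 0;0 0 0.1 0;0 0 0.2 0;0 0 0.3 0;0 0 0.3 0;0 0 0.1 0;0 0 0 0;0 0 0 0"}}

```text
t: 3.52
eef_pos: [542.5, 297.1, 143.0]
tcp_rot: [-3.142, -0.0, 3.118]
ft_force: [-0.9, -0.0, -2.0]
opening: 0.307
grip_force: 26.4
```

```bash
python3 - <<'E'
from h import *
im,d=shot('side','s1'); s=env.state(); print(s['opening'],s['grip_force'],s['ft_force'],s['eef_pos'],proj('side',s['eef_pos']))
im2,d2=shot('top','t1'); print(proj('top',s['eef_pos']))
u,v=proj('side',s['eef_pos']).astype(int); a=cv2.resize(im[v-60:v+90,u-60:u+70],None,fx=3,fy=3)
u,v=proj('top',s['eef_pos']).astype(int); b=cv2.resize(im2[v-60:v+90,u-60:u+70],None,fx=3,fy=3)
cv2.imwrite('pics/c1.png',np.hstack([a,b])[:,:,::-1])
E
```

```text
0.30722759729506705 26.409496448468417 [ 0.5607733   0.34963511 -1.7917574 ] [542.14122412 296.94563633 142.10625473] [232.38735969 295.04140134]
[161.74866636 202.26338956]
```

View pics/c1.png

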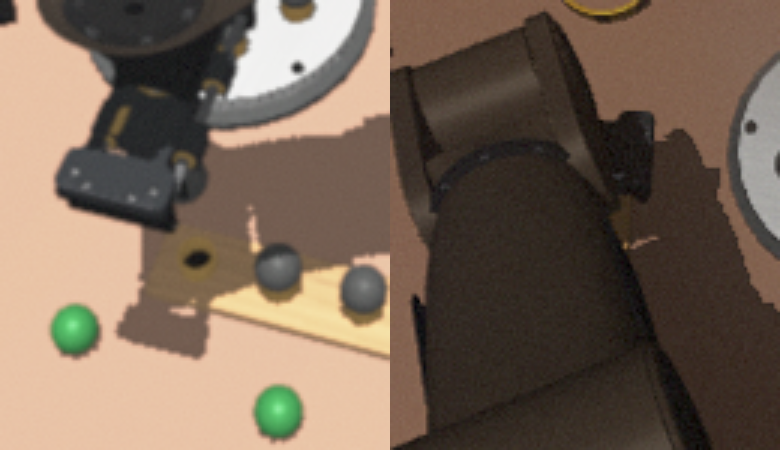

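The side view shows spare A gripped at about (234,295), close to the projected TCP. The wrist force shows the ball's weight too. I'll carry it to the far seat.

Call:
{"api": "drive_tool", "payload": {"deltas": "0.127 -0.255 0 -0.0274;0.127 -0.255 0 -0.0274;0.127 -0.255 0 -0.0274;0.127 -0.255 0 -0.0274;0.127 -0.255 0 -0.0274;0.127 -0.255 0 -0.0274;0.127 -0.255 0 -0.0274;0.127 -0.255 0 -0.0274;0 0 0 0;0 0 0 0"}}

```text
t: 4.45
eef_pos: [644.2, 91.9, 141.3]
tcp_rot: [-3.14, -0.002, 2.428]
ft_force: [-0.7, -0.3, -1.4]
opening: 0.306
grip_force: 26.4
```

```bash
cat >> h.py <<'E'
from scipy.optimize import least_squares
def fit(p,names=('top','side')):
    for n in names:
        im,d=env.read_camera(n); u0,v0=proj(n,p).round().astype(int); pts=[]
        for u in range(u0-9,u0+10):
            for v in range(v0-9,v0+10):
                w=world(n,d,u,v)
                if d[v,u]>0 and np.linalg.norm(w-p)<25 and im[v,u].max()<130 and np.ptp(im[v,u].astype(int))<14: pts.append(w)
        if len(pts)<15: print(n,len(pts)); continue
        pts=np.array(pts); r=least_squares(lambda c:np.linalg.norm(pts-c,axis=1)-18,p,loss='soft_l1',f_scale=1.5); print(n,r.x.round(1),len(pts),np.abs(r.fun).mean().round(2))
E
python3 - <<'E'
from h import *
s=env.state(); print(s['eef_pos']); fit(s['eef_pos'])
im,d=shot('side','s2'); u,v=proj('side',s['eef_pos']).astype(int); print(u,v)
a=cv2.resize(im[v-60:v+90,u-70:u+70],None,fx=4,fy=4,interpolation=cv2.INTER_CUBIC); cv2.imwrite('pics/c2.png',np.clip(a[:,:,::-1]*1.7,0,255))
E
```

```text
[644.15078292  91.92941008 141.30006193]
top 0
side [643.9  91.7 143.2] 147 1.3
219 214[ WARN:0@1.871] global loadsave.cpp:1063 imwrite_ Unsupported depth image for selected encoder is fallbacked to CV_8U.
```

View pics/c2.png

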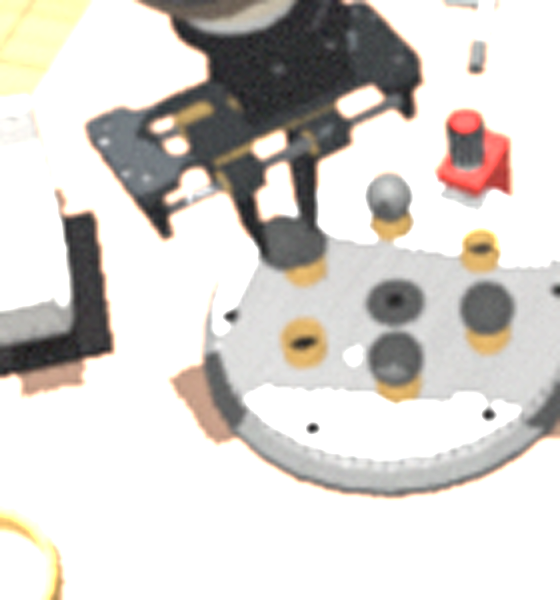

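The crop shows the ball in the fingers at (292,243), above the dial. The sphere fit agrees with the TCP to within 1 mm. The empty far seat is at (304,343), so I'll lower it.

Call:
{"api": "drive_tool", "payload": {"deltas": "-0.005 0.014 -0.2 0;0 0 -0.2 0;0 0 -0.15 0;0 0 -0.1 0;0 0 -0.08 0;0 0 -0.05 0;0 0 0 0;0 0 0 0"}}

```text
t: 5.27
eef_pos: [644.1, 94.9, 65.7]
tcp_rot: [3.141, 0.0, 2.43]
ft_force: [-0.0, 0.5, -2.1]
opening: 0.308
grip_force: 26.4
```

Call:
{"api": "drive_tool", "payload": {"deltas": "0 -0.014 -0.02 0;0 0 -0.01 0;0 0 0 0;0 0 0 0"}}

```text
t: 5.6
eef_pos: [644.0, 93.2, 62.6]
tcp_rot: [3.141, 0.0, 2.429]
ft_force: [0.4, 0.3, -2.8]
opening: 0.31
grip_force: 26.4
```

```bash
python3 - <<'E'
from h import *
s=env.state(); print(s['eef_pos'],s['ft_force']); fit(np.array([643.6,93.3,64]),['side','side'])
E
```

```text
[644.00607564  93.24299417  62.63762611] [ 0.43244964  0.27074964 -2.83087889]
side [643.6  92.1  64.5] 139 1.57
side [644.   91.9  64.5] 137 1.33
```

Call:
{"api": "drive_tool", "payload": {"deltas": "0 0.004 -0.01 0;0 0 0 0;0 0 0 0"}}

```text
t: 5.95
eef_pos: [644.0, 93.7, 61.5]
tcp_rot: [3.141, 0.0, 2.43]
ft_force: [-0.0, -0.2, -0.5]
opening: 0.313
grip_force: 26.8
```

Call:
{"api": "drive_tool", "payload": {"deltas": "0 0 0 0;0 0 0 0;0 0 0 0;0 0 0 0;0 0 0 0;0 0 0 0;0 0 0 0", "gripper": 0.2}}

```text
t: 6.53
eef_pos: [643.9, 93.8, 61.3]
tcp_rot: [3.142, -0.0, 2.429]
ft_force: [0.2, 1.4, 0.3]
opening: 0.741
grip_force: 0.0
```

Call:
{"api": "drive_tool", "payload": {"deltas": "0 0 0.1 0;0 0 0.2 0;0 0 0.25 0;0 0 0.25 0;0 0 0 0"}}

```text
t: 6.95
eef_pos: [645.9, 93.9, 147.0]
tcp_rot: [3.136, 0.005, 2.43]
ft_force: [0.0, 0.1, 0.1]
opening: 0.797
grip_force: 0.0
```

```bash
python3 - <<'E'
from h import *
s=env.state(); print(s['eef_pos'],s['opening'],s['ft_force']); fit(np.array([643.6,93.3,63]),['side'])
for q in ([476.8,299.2,45],[411,300.7,45]): fit(np.array(q),['side'])
E
```

```text
[645.8762862   93.90045169 147.03494232] 0.7970569590066144 [0.03462857 0.13901323 0.11528469]
side [644.   92.   62.6] 141 1.19
side [476.6 297.8  44.6] 156 1.03
side [410.9 299.2  44.5] 163 1.12
```

The ball is seated: the fit gives it at the seat, z 62.6. Next is spare B.

Call:
{"api": "drive_tool", "payload": {"deltas": "-0.209 0.257 0.02 0.0274;-0.209 0.257 0 0.0274;-0.209 0.257 0 0.0274;-0.209 0.257 0 0.0274;-0.209 0.257 0 0.0274;-0.209 0.257 0 0.0274;-0.209 0.257 0 0.0274;-0.209 0.257 0 0.0274;0 0 0 0;0 0 0 0", "gripper": 0}}

```text
t: 7.93
eef_pos: [475.4, 300.2, 142.6]
tcp_rot: [-3.141, -0.001, 3.12]
ft_force: [0.9, 0.4, -1.0]
opening: 1.0
grip_force: 0.0
```

Call:
{"api": "drive_tool", "payload": {"deltas": "0 0 -0.25 0;0 0 -0.25 0;0 0 -0.25 0;0 0 -0.15 0;0 0 -0.08 0;0 0 -0.01 0;0 0 0 0;0 0 0 0"}}

```text
t: 8.6
eef_pos: [477.3, 299.2, 45.1]
tcp_rot: [3.141, 0.001, 3.117]
ft_force: [0.3, -0.6, 0.8]
opening: 0.996
grip_force: 0.0
```

Call:
{"api": "drive_tool", "payload": {"deltas": "0 0 -0.015 0;0 0 0 0;0 0 0 0;0 0 0 0;0 0 0 0;0 0 0 0;0 0 0 0;0 0 0 0;0 0 0 0;0 0 0 0", "gripper": 1}}

```text
t: 9.43
eef_pos: [476.7, 299.3, 42.8]
tcp_rot: [3.142, 0.0, 3.118]
ft_force: [0.4, 0.2, -0.1]
opening: 0.353
grip_force: 0.0
```

Call:
{"api": "drive_tool", "payload": {"deltas": "0 0 0 0;0 0 0 0;0 0 0 0;0 0 0 0;0 0 0.1 0;0 0 0.2 0;0 0 0.3 0;0 0 0.3 0;0 0 0.1 0;0 0 0 0"}}

```text
t: 10.27
eef_pos: [477.6, 299.7, 145.6]
tcp_rot: [3.139, 0.004, 3.118]
ft_force: [0.0, -0.6, -1.5]
opening: 0.318
grip_force: 26.9
```

Call:
{"api": "drive_tool", "payload": {"deltas": "0.076 -0.312 0 -0.0219;0.076 -0.312 0 -0.0219;0.076 -0.312 0 -0.0219;0.076 -0.312 0 -0.0219;0.076 -0.312 0 -0.0219;0.076 -0.312 0 -0.0219;0.076 -0.312 0 -0.0219;0.076 -0.312 0 -0.0219;0.076 -0.312 0 -0.0219;0.076 -0.312 0 -0.0219"}}

```text
t: 11.1
eef_pos: [552.0, -14.3, 141.3]
tcp_rot: [-3.14, -0.002, 2.427]
ft_force: [0.6, 0.6, -1.0]
opening: 0.312
grip_force: 26.9
```

Call:
{"api": "drive_tool", "payload": {"deltas": "0 0 0 0;0 0 -0.2 0;0 0 -0.2 0;0 0 -0.15 0;0 0 -0.1 0;0 0 -0.08 0;0 0 -0.05 0;0 0 0 0;0 0 0 0"}}

```text
t: 11.85
eef_pos: [552.8, -12.6, 65.0]
tcp_rot: [3.141, 0.0, 2.43]
ft_force: [0.1, 0.6, -1.3]
opening: 0.313
grip_force: 26.9
```

```bash
python3 - <<'E'
from h import *
s=env.state(); print(s['eef_pos'],s['ft_force']); fit(np.array([552.4,-12.9,66]),['side','side'])
E
```

```text
[552.79951917 -12.5707024   64.99476058] [ 0.1380164   0.64709074 -1.29404207]
side [553.4 -14.   67.8] 122 1.51
side [553.2 -14.1  67.7] 121 1.55
```

Call:
{"api": "drive_tool", "payload": {"deltas": "-0.005 0 -0.02 0;0 0 -0.01 0;0 0 0 0;0 0 0 0"}}

```text
t: 12.28
eef_pos: [552.2, -12.7, 62.0]
tcp_rot: [3.141, 0.0, 2.43]
ft_force: [0.9, -0.8, -1.1]
opening: 0.311
grip_force: 26.9
```

Call:
{"api": "drive_tool", "payload": {"deltas": "0 0 -0.01 0;0 0 0 0;0 0 0 0"}}

```text
t: 12.53
eef_pos: [552.3, -12.7, 60.9]
tcp_rot: [3.141, 0.0, 2.43]
ft_force: [0.6, 0.3, -1.9]
opening: 0.316
grip_force: 27.1
```

Call:
{"api": "drive_tool", "payload": {"deltas": "0 0 0 0;0 0 0 0;0 0 0 0;0 0 0 0;0 0 0 0;0 0 0 0;0 0 0 0", "gripper": 0.2}}

```text
t: 13.12
eef_pos: [552.2, -12.7, 60.9]
tcp_rot: [3.141, 0.0, 2.43]
ft_force: [0.2, 0.2, 0.6]
opening: 0.75
grip_force: 0.0
```

Call:
{"api": "drive_tool", "payload": {"deltas": "0 0 0.1 0;0 0 0.2 0;0 0 0.25 0;0 0 0.25 0;0 0 0 0;0 0 0 0"}}

```text
t: 13.62
eef_pos: [552.7, -12.7, 142.6]
tcp_rot: [3.14, 0.003, 2.43]
ft_force: [-0.3, -0.1, -0.1]
opening: 0.801
grip_force: 0.0
```

```bash
python3 - <<'E'
from h import *
s=env.state(); print(s['eef_pos'],s['opening'],s['ft_force'])
for q in ([552.4,-12.9,63],[643.6,93.3,63],[411,300.7,45],[621.1,-25.7,63],[666.6,27,63],[574.9,106.6,63],[529.4,52.8,63]): fit(np.array(q),['side'])
im,d=shot('side','s3'); cv2.imwrite('pics/c3.png',cv2.resize(im[150:300,170:350],None,fx=4,fy=4,interpolation=cv2.INTER_CUBIC)[:,:,::-1])
E
```

```text
[552.73320144 -12.68302649 142.61500519] 0.8005871647152125 [-0.26147728 -0.07024252 -0.09255802]
side [552.3 -14.5  63.3] 131 1.32
side [644.   92.2  62.6] 122 1.17
side [410.3 299.7  44.7] 171 0.98
side [621.3 -27.   62.6] 105 1.53
side [666.7  26.   62.7] 111 1.21
side [574.5 104.8  62.7] 129 1.04
side [529.1  52.2  62.5] 132 1.12
```

View pics/c3.png

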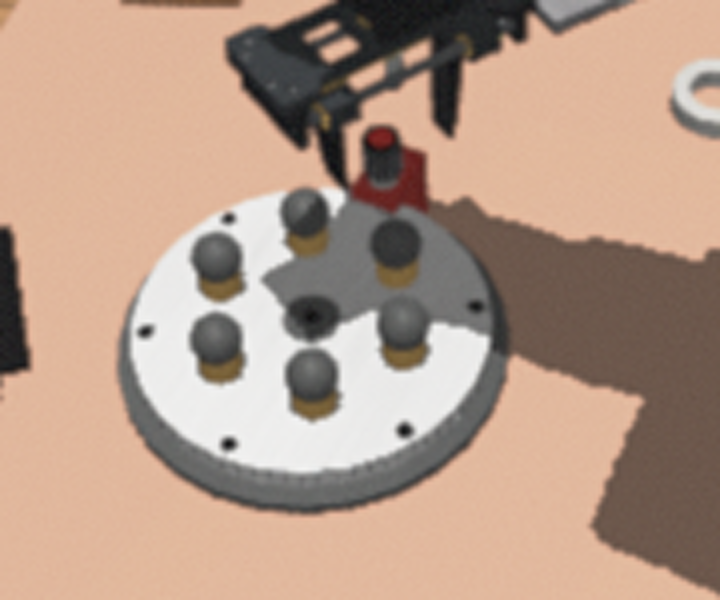

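The crop shows balls in all six seats. The knob's red disc is at (381,138). I'll go over the knob with the jaws along the fixture's x axis.

Call:
{"api": "drive_tool", "payload": {"deltas": "0.028 -0.063 0 -0.037;0.028 -0.063 0 -0.037;0.028 -0.063 0 -0.037;0.028 -0.063 0 -0.037;0.028 -0.063 0 -0.037;0.028 -0.063 0 -0.037;0.028 -0.063 0 -0.037;0.028 -0.063 0 -0.037;0.028 -0.063 0 -0.037;0 0 0 0", "gripper": 0}}

```text
t: 14.85
eef_pos: [577.7, -70.2, 140.5]
tcp_rot: [-3.141, 0.0, 1.378]
ft_force: [0.2, -0.4, -0.6]
opening: 0.999
grip_force: 0.0
```

Call:
{"api": "drive_tool", "payload": {"deltas": "0 0 0 0;0 0 -0.2 0;0 0 -0.2 0;0 0 -0.1 0;0 0 -0.01 0;0 0 0 0;0 0 0 0"}}

```text
t: 15.43
eef_pos: [577.8, -69.3, 90.6]
tcp_rot: [3.141, 0.0, 1.385]
ft_force: [-0.1, -0.3, -0.0]
opening: 0.999
grip_force: 0.0
```

Call:
{"api": "drive_tool", "payload": {"deltas": "-0.005 -0.005 -0.01 0;0 0 0 0;0 0 0 0;0 0 0 0;0 0 0 0;0 0 0 0;0 0 0 0;0 0 0 0;0 0 0 0;0 0 0 0", "gripper": 1}}

```text
t: 16.27
eef_pos: [576.9, -69.8, 88.8]
tcp_rot: [3.142, 0.0, 1.384]
ft_force: [0.4, -0.1, -0.6]
opening: 0.356
grip_force: 0.0
```

Call:
{"api": "drive_tool", "payload": {"deltas": "0 0 0 0;0 0 0 0;0 0 0 0;0 0 0 0;0 0 0 0;0 0 0 0"}}

```text
t: 16.77
eef_pos: [576.6, -69.8, 88.8]
tcp_rot: [-3.141, -0.0, 1.384]
ft_force: [-2.6, 0.1, 1.4]
opening: 0.281
grip_force: 30.0
```

Call:
{"api": "drive_tool", "payload": {"deltas": "0 0 0.02 0;0 0 0.02 0;0 0 0.02 0;0 0 0.02 0;0 0 0.02 0;0 0 0.02 0;0 0 0.02 0;0 0 0 0;0 0 0 0"}}

```text
t: 17.52
eef_pos: [576.6, -69.8, 102.7]
tcp_rot: [-3.141, -0.0, 1.384]
ft_force: [-2.0, 0.5, -11.0]
opening: 0.28
grip_force: 30.0
```

Call:
{"api": "drive_tool", "payload": {"deltas": "0 0 0.015 0;0 0 0.015 0;0 0 0.01 0;0 0 0 0;0 0 0 0"}}

```text
t: 17.93
eef_pos: [576.6, -69.8, 106.7]
tcp_rot: [-3.141, -0.0, 1.384]
ft_force: [-2.5, 0.6, -13.2]
opening: 0.279
grip_force: 30.0
```

Call:
{"api": "drive_tool", "payload": {"deltas": "0 0 0.005 0;0 0 0 0;0 0 0 0;0 0 0 0;0 0 0 0;0 0 0 0"}}

```text
t: 18.43
eef_pos: [576.6, -69.8, 107.1]
tcp_rot: [-3.141, -0.0, 1.384]
ft_force: [-2.7, 0.6, -18.8]
opening: 0.278
grip_force: 30.0
```

```bash
python3 - <<'E'
from h import *
s=env.state(); print(s['eef_pos'],s['opening'],s['ft_force'])
for q in ([552.4,-12.9,63],[643.6,93.3,63],[411,300.7,45],[621.1,-25.7,63],[666.6,27,63],[574.9,106.6,63],[529.4,52.8,63]): fit(np.array(q),['side'])
im,d=shot('side','s4'); cv2.imwrite('pics/c4.png',cv2.resize(im[120:270,170:350],None,fx=4,fy=4,interpolation=cv2.INTER_CUBIC)[:,:,::-1])
E
```

```text
[576.62540069 -69.80490887 107.05606648] 0.27818508121537266 [ -2.68173083   0.6315063  -18.83365878]
side [552.5 -13.6  62.6] 127 1.05
side [643.5  92.3  62.9] 118 1.2
side [411.  299.3  44.7] 166 0.98
side [621.6 -27.   63.2] 116 1.19
side [666.7  26.2  62.6] 107 1.23
side [575.5 105.3  62.3] 121 1.2
side [529.7  52.3  62.3] 119 1.17
```

View pics/c4.png

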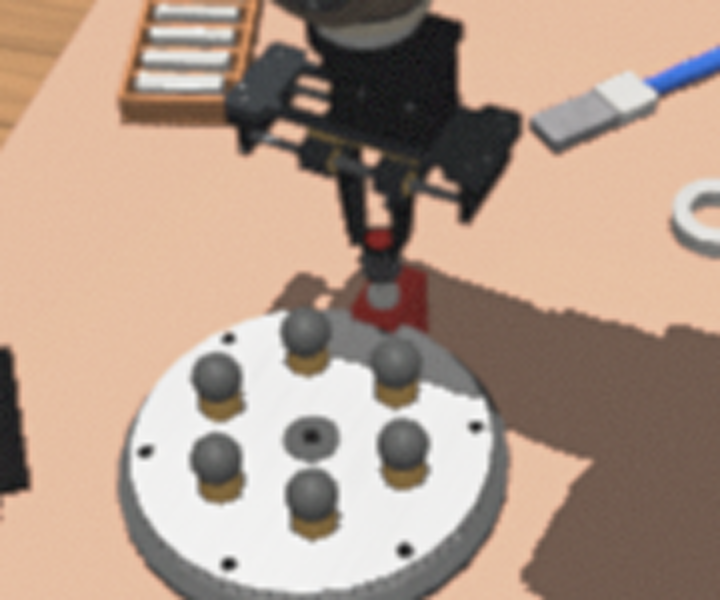

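The crop shows the knob raised at (380,250), with its steel shaft exposed and six balls seated. The force jump from 13 to 19 N shows the plunger is against its stop, so I'll hand in.

```bash
python3 -c "
from cell import env
print(env.job_done()); s=env.state(); print(s['ft_force'],s['eef_pos'])"
```

```text
the job is handed in; nothing more can be done
None
the job is handed in; nothing more can be done
```

I put spares A and B into the two empty seats, left the third spare and the bystanders alone, and handed the job in while holding the plunger knob fully up against its stop; the judge's verdict was not shown.

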